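# Move the seasonings to the new rack in mirrored order

### The job

Move the four seasonings from the dark wooden rack into the white rack, in reverse order: the one that stands at the left end of the dark rack (as the robot sees it) goes to the right end of the white rack, and so on along the row. Stand each upright in the middle of the grey disc of its bay, let go of it, and never knock any of them over.

Things in the scene. Friction and masses are not known exactly. Their poses are not given: they have to be found in the camera images.
- white_cap_jar: tall slim jar of glass with red-brown contents and a big white cap, 140 mm tall, round, loose, 0.1 kg. The glass is 39 mm across up to 90 mm; the cap is 42 mm across (47 mm along the jar's own x) from 90 to 140 mm. Origin: underside (the jar's middle lies 2 mm from it along its own +x), z up; any yaw. Firm to grip round the cap
- green_cap_jar: squat jar with a dark green cap and a paper label, 46 mm across, 106 mm tall, round, loose, 0.11 kg. Origin: centre of its underside, z up; any yaw.
- red_lid_jar: wide jar with a bright red lid, 100 mm tall, 65 mm across at the lid (top 12 mm), the glass below 60 mm across, round, loose, 0.44 kg. Origin: centre of its underside, z up; any yaw.
- grey_shaker: small shaker of clear glass with a grey domed top, 90 mm tall, 44 mm across up to about 60 mm, narrowing to 34 mm at the top, round, loose, 0.1 kg. Origin: centre of its underside, z up; any yaw.
- pad_white: round cork pad, 72 mm across, 4 mm thick, fixed in a bay of the dark rack: the one on which white_cap_jar stands at the start (within 5 mm of its middle). It stays there and so marks where that thing came from. Origin: centre of its underside, on the deck. (Overhead, a wall shelf hangs 0.62 m up, beyond x = 0.67 m: keep the wrist out of it)
- pad_green: round cork pad, 72 mm across, 4 mm thick, fixed in a bay of the dark rack: the one on which green_cap_jar stands at the start (within 5 mm of its middle). It stays there and so marks where that thing came from. Origin: centre of its underside, on the deck
- pad_red: round cork pad, 72 mm across, 4 mm thick, fixed in a bay of the dark rack: the one on which red_lid_jar stands at the start (within 5 mm of its middle). It stays there and so marks where that thing came from. Origin: centre of its underside, on the deck
- pad_grey: round cork pad, 72 mm across, 4 mm thick, fixed in a bay of the dark rack: the one on which grey_shaker stands at the start (within 5 mm of its middle). It stays there and so marks where that thing came from. Origin: centre of its underside, on the deck
- old_rack: dark brown wooden rack, brass rails; the four things start in it, each on a cork pad whose top is 24 mm up. Fixed, 350 (y) x 110 (x) mm, deck top 20 mm up, end boards 62 mm and front and back wire rails 48 mm up. Origin: under its middle, on the worktop; x away from the robot, y along the rack to the robot's left (yaw within 0.2 rad). Bays centred at x = 0, y = +0.12, +0.04, -0.04, -0.12 m in its frame; which thing is in which bay varies
- new_rack: white rack, empty at the start, left or right of the dark one. Fixed, 350 (y) x 110 (x) mm, deck top 20 mm up, end boards 62 mm and front and back wire rails 48 mm up. Origin: under its middle, on the worktop; x away from the robot, y along the rack to the robot's left (yaw within 0.2 rad). Flush grey discs, 72 mm across, mark the bays at x = 0, y = +0.12, +0.04, -0.04, -0.12 m in its frame

How it is judged:
By the outcome, as a careful person would: the job done as asked, in the order asked, and still so for the second after the job is handed in, with the robot touching nothing.
It also fails if it takes over 136 s, if anything falls off the work surface, if the arm or the gripper's body presses on something with over 40 N, if the wrist force passes 120 N, or if a joint passes its speed limit or range.

### The arm

A 6-joint arm with a two-finger parallel gripper is mounted at the origin on a cart in front of the work surface, level with it; the furniture and walls round the work are solid. World frame = base frame: x ahead of the robot, y to its left, z up, the work surface at z = 0. Lengths are in m, angles in rad, forces in N, time in s.
With the tool pointing down it reaches from about 0.35 to 0.775 m from the base axis. Payload 7.3 kg.
Tool frame: the origin (TCP) lies at the very end of the fingers, on their centre line; the grasp point (between the pads) lies 19 mm behind it; z points along the fingers, y is the line along which they close (so a half turn about z gives the same grasp; the last joint's range is limited). The gripper opens to 92 mm and grips with 3 to 60 N. Pads are 19 mm wide; open, the fingers measure 130 mm over their backs; the gripper's body (75 mm by 190 mm) begins 47 mm behind the grasp point.
Start: joints at [-1.266, 0.342, 1.524, -0, 1.275, -0.146], TCP at [0.229, -0.473, 0.201] pointing down, gripper open.
Joint ranges: [-2.53, 2.53], [-0.77, 2.02], [0.04, 2.7], [-1, 4.14], [0.28, 2.66], [-3.11, 3.11]. Speed limits (rad/s): [2.57, 2.57, 3.14, 3.14, 3.14, 3.14].

### API

Orientations are given as [roll, pitch, yaw] about the fixed x, y, z axes, in that order (R = Rz(yaw) Ry(pitch) Rx(roll)).
In Python, from cell import robot, read_camera, get_calibration gives the robot as it stands. The module is installed in compiled form; this text tells all that it offers.
- The arm moves only by the tool send_rows, never from a script. Its argument "plan" is a list of rows, each a list of 2 entries, a list of its own where there are three numbers: the shift along the tool's x, y, z as a fraction of full scale, then the turn, a rotation vector about the tool's x, y, z as a fraction of full scale. A call has exactly 10 rows; each row shifts and turns the commanded pose from where the row before left it, along the tool's axes as they then stand; what a row does not reach is not made up. Full scale, the value 1, is 0.025 m for a shift and 90 degrees for a turn. A row lasts 1/8 s, in which the tool goes at most 62.5 mm and 10.7 degrees, less where a joint would pass 70% of its speed; a pose out of reach is approached as far as the arm can. A call with a number of a shift or a turn outside -1 to 1 is refused whole. A call with a gripper value outside its range is refused whole. "gripper" is the opening, from -1 (shut) to 1 (fully open), so that 0 is half open, set as the call begins (left out, the last holds). The fingers move at their own pace and stop on an object; "force" is the grip in N (left out, the last holds). Time passes only in rows, so rows that do not move let the fingers close, or fill a call up. It gives the time, the measured TCP pose, the force, the opening and the grip force at its end, in the units of the state.
- robot.observe(): the state, without advancing time (a new reading comes with each control period).
- read_camera(name): name is "scene" or "top"; returns (picture, depth): 384x512x3 uint8, blue, green, red; 384x512 float32, m along the optical axis (not along the pixel's ray), 0 where there is no reading.
- get_calibration(name): a dict with "intrinsics" (3x3 intrinsics, pixels), "rvec" (rotation vector, rad) and "tvec" (3), from world to camera coordinates, as OpenCV has them. Camera axes: x right, y down, z forward; pixel columns grow to the right and rows downward; lengths in m; the calibration is good to about 2 mm. A picture is of the moment at which its call begins. get_calibration takes no time and is no camera call.
- robot.hand_in(): hands the job in; it is judged then, once.
The state is a dict: "time": time; "qpos": joint angles; "qvel": joint speeds; "joint_efforts": joint torques, N m; "tool_pos": TCP position; "tool_rot": TCP orientation; "contact_force": force on the tool from outside, world axes, zero at the start; "torque": the same for the moment, N m; "opening": finger opening in m; "grip_force": force on a finger pad.
Only numpy, scipy, OpenCV 4.12 (cv2) and the standard library are available. Lean on these libraries where they do the work, as an engineer would, in place of code of your own. Each camera call takes 0.05 s, during which the arm holds its last target. There are 200 camera calls.

## Working session

There is one attempt and no reset: what is moved stays moved. The work goes in short steps, Python scripts to look and compute and a tool call to move; the robot and the scene stay as the last step left them, time stands still between calls to the robot, and variables do not carry over. Pictures are saved under pics/ and viewed, at most 14 in all, crops included, and the job is handed in when it is done.

Besides the shell and the picture viewer there is one more tool, called after ">>>" as name([rows], argument=value, ...), one row to a line, values as JSON. send_rows: Moves the arm, as the interface text tells. Shift numbers are shares of 0.025 m and turn numbers shares of 90 degrees, none past 1 either way. Its arguments: {"type":"object","properties":{"plan":{"type":"array"},"gripper":{"type":"number"},"force":{"type":"number"}},"required":["plan"]}

```bash
mkdir -p pics && ls
python3 - <<'E'
from cell import robot, read_camera, get_calibration
import cv2, numpy as np
s=robot.observe(); print({k:np.round(v,3).tolist() for k,v in s.items()})
for n in("scene","top"):
    p,d=read_camera(n); cv2.imwrite(f"pics/{n}0.png",p); np.savez(f"{n}0.npz",p=p,d=d)
    c=get_calibration(n); R=cv2.Rodrigues(np.array(c["rvec"],float))[0]
    print(n,np.round(c["intrinsics"],1).tolist(),"cam pos",np.round(-R.T@np.ravel(c["tvec"]),3),"fwd",R[2].round(3),"right",R[0].round(3))
E
```

```text
pics
{'time': 0.0, 'qpos': [-1.266, 0.343, 1.525, 0.0, 1.275, -0.146], 'qvel': [0.002, -0.0, -0.0, 0.001, -0.001, 0.0], 'joint_efforts': [-0.001, -43.125, -24.422, 0.072, 0.056, -0.0], 'tool_pos': [0.229, -0.472, 0.2], 'tool_rot': [-3.14, -0.0, 0.451], 'contact_force': [-0.432, -0.625, 0.501], 'torque': [-0.009, 0.032, 0.015], 'grip_force': 0.0, 'opening': 0.092}
scene [[417.4, 0.0, 252.2], [0.0, 417.4, 196.6], [0.0, 0.0, 1.0]] cam pos [-0.039  0.813  0.725] fwd [ 0.447 -0.687 -0.573] right [-0.833 -0.553  0.014]
top [[472.9, 0.0, 257.1], [0.0, 472.9, 200.5], [0.0, 0.0, 1.0]] cam pos [0.277 0.009 1.279] fwd [ 0.172 -0.008 -0.985] right [-0.002 -1.     0.007]
```

View pics/scene0.png

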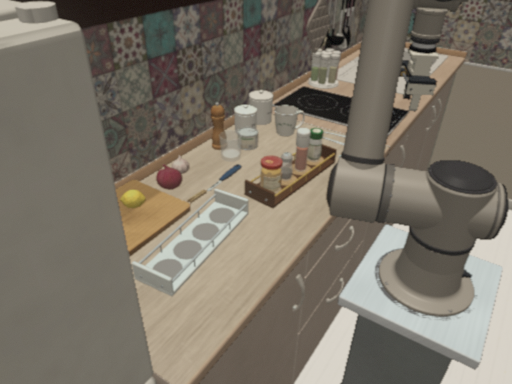

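View pics/top0.png

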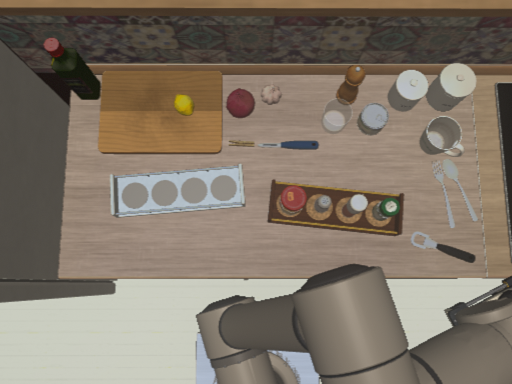

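The white rack is on the left, with four discs at about (135,195), (165,193), (194,190) and (223,187) in the top view. From left to right the dark rack holds red (292,199), grey (323,203), white (358,204) and green (389,207). The target order in the white rack, left to right, is therefore green, white, grey, red.

```bash
cat > h.py <<'E'
import cv2, numpy as np
from cell import robot, read_camera, get_calibration
def cal(n):
    c=get_calibration(n); return np.array(c["intrinsics"],float),cv2.Rodrigues(np.array(c["rvec"],float))[0],np.ravel(c["tvec"])
def cloud(n,d):
    K,R,t=cal(n); v,u=np.mgrid[:d.shape[0],:d.shape[1]]
    r=np.stack([(u-K[0,2])/K[0,0],(v-K[1,2])/K[1,1],np.ones(d.shape)],-1)*d[...,None]
    return (r-t)@R
def ray(n,uv,z):
    K,R,t=cal(n); o=-R.T@t; w=R.T@np.linalg.inv(K)@[*uv,1]
    return o+w*(z-o[2])/w[2]
E
python3 - <<'E'
from h import *
a=np.load("top0.npz"); p,d=a["p"],a["d"]; P=cloud("top",d)
# discs: darker grey inside white rack
g=p.astype(int); sat=g.max(-1)-g.min(-1); br=g.mean(-1)
x,y,z=P[...,0],P[...,1],P[...,2]
roi=np.zeros(br.shape,bool); roi[165:218,108:246]=1
print("rack px",p[193,165],p[180,150],p[195,150],p[192,194])
m=(roi&(br<165)&(sat<40)).astype(np.uint8)
C=[]
for c in cv2.findContours(cv2.morphologyEx(m,cv2.MORPH_OPEN,np.ones((5,5))),0,2)[0]:
    if cv2.contourArea(c)>200:
        e=cv2.fitEllipse(c); w=ray("top",e[0],.02); C.append(w); print(np.round(e[0],1),np.round(e[1],1),w.round(4))
roi2=(x>.3)&(x<.62)&(y<.02)&(y>-.4)
roi2[:,:262]=0; roi2[:,412:]=0
for n,(u,v),h in[("red",(292,199),.124),("grey",(323,203),.114),("white",(358,204),.164),("green",(389,207),.130)]:
    b=np.zeros(br.shape,bool); b[v-22:v+22,u-22:u+22]=1
    q=P[b&(abs(z-h)<.007)]; uv=np.argwhere(b&(abs(z-h)<.007))[:,::-1]
    q0=(q.max(0)+q.min(0))/2
    print(n,len(q),"mid",q0.round(4),"ext",np.ptp(q,axis=0).round(3),"zmax",z[b].max().round(3), "col",p[v,u], ray("top",cv2.minEnclosingCircle(uv.astype(np.float32))[0],h).round(4))
# deck / cork pads
hsv=cv2.cvtColor(p,cv2.COLOR_BGR2HSV)
print("end boards dark", [P[v,u].round(3) for u,v in((272,200),(400,212))])
b=(z>.050)&(z<.075)&roi2; 
for lo,hi in((262,276),(396,412)):
    bb=b.copy(); bb[:,:lo]=0; bb[:,hi:]=0; q=P[bb]; print(len(q),q.mean(0).round(4),np.ptp(q,axis=0).round(3)) if len(q) else 0
cv2.imwrite("pics/c0.png",np.vstack([cv2.resize(p[160:225,100:260],None,fx=5,fy=4,interpolation=2),cv2.resize(p[175:240,255:415],None,fx=5,fy=5,interpolation=2)])[:600])
E
```

```text
rack px [131 138 143] [200 191 179] [195 186 175] [133 140 145]
[269.5 210.5] [ 11.2 233.5] [ 0.4696 -0.0343  0.02  ]
[134.5 195.1] [25.5 26.6] [0.512  0.3303 0.02  ]
[164.1 192.7] [25.3 26.1] [0.5186 0.2506 0.02  ]
[193.6 190.1] [25.  25.9] [0.5257 0.1712 0.02  ]
[223.2 187.6] [25.2 25.7] [0.5324 0.091  0.02  ]
[105.1 174.4] [48.4 49.9] [0.5695 0.4127 0.02  ]
red 511 mid [ 0.4868 -0.0909  0.1237] ext [0.063 0.062 0.013] zmax 1.279 col [ 77 120 182] [ 0.4862 -0.0906  0.124 ]
grey 124 mid [ 0.4836 -0.1466  0.114 ] ext [0.044 0.075 0.014] zmax 1.279 col [154 150 148] [ 0.4841 -0.1437  0.114 ]
white 244 mid [ 0.4673 -0.2438  0.164 ] ext [0.041 0.041 0.014] zmax 1.279 col [193 188 183] [ 0.4665 -0.2429  0.164 ]
green 263 mid [ 0.4627 -0.329   0.1293] ext [0.043 0.046 0.012] zmax 1.279 col [161 175 180] [ 0.4629 -0.3281  0.13  ]
end boards dark [array([ 0.491, -0.04 ,  0.062]), array([ 0.459, -0.373,  0.063])]
161 [ 0.4911 -0.0387  0.0607] [0.109 0.019 0.018]
186 [ 0.4533 -0.375   0.06  ] [0.108 0.02  0.016]
```

View pics/c0.png

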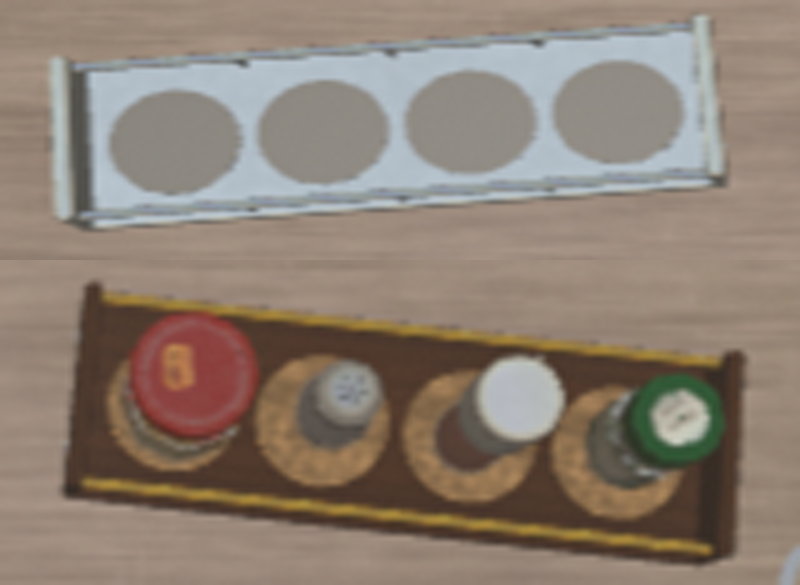

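The crop shows the white rack's discs clear and all four jars upright on their cork pads. The grey top is at about pixel (325,200). Next I locate the grey shaker, using its cap and its pad.

Run:
```python
from h import *
a=np.load("top0.npz"); p,d=a["p"],a["d"]; P=cloud("top",d); z=P[...,2]
b=np.zeros(z.shape,bool); b[190:212,315:334]=1
for lo,hi in((.100,.118),(.108,.118),(.07,.118)):
    q=P[b&(z>lo)&(z<hi)]; print(len(q),((q.max(0)+q.min(0))/2).round(4),np.ptp(q,axis=0).round(3),q.mean(0).round(4))
print(ray("top",(324.8,200.6),.112).round(4))
# scene view cross check: white cap yaw via cap silhouette extents at heights
b=np.zeros(z.shape,bool); b[190:222,340:374]=1
for lo,hi in((.155,.17),(.14,.155),(.115,.14)):
    q=P[b&(z>lo)&(z<hi)]; print("white",len(q),((q.max(0)+q.min(0))/2).round(4),np.ptp(q,axis=0).round(3))
q=P[b&(z>.158)]; 
for k in range(0,180,15):
    n=np.array([np.cos(np.radians(k)),np.sin(np.radians(k))]); print(k,np.ptp(q[:,:2]@n).round(4),end="; ")
```

```text
143 [ 0.4798 -0.1708  0.1086] [0.033 0.034 0.017] [ 0.4791 -0.1699  0.1096]
92 [ 0.4786 -0.1697  0.1126] [0.028 0.028 0.009] [ 0.4796 -0.1703  0.1123]
197 [ 0.4793 -0.1692  0.0937] [0.035 0.037 0.047] [ 0.477  -0.1678  0.1019]
[ 0.4803 -0.1701  0.112 ]
white 252 [ 0.4678 -0.2438  0.1623] [0.042 0.041 0.014]
white 23 [ 0.4625 -0.2356  0.1472] [0.031 0.026 0.014]
white 39 [ 0.4615 -0.2378  0.1278] [0.031 0.03  0.024]
0 0.2107; 15 0.1386; 30 0.0593; 45 0.0644; 60 0.1445; 75 0.2156; 90 0.2731; 105 0.314; 120 0.3351; 135 0.3337; 150 0.3111; 165 0.2699;
```

>>> send_rows([
  [[0,0,0],[0,0,-0.107]],
  [[0,0,0],[0,0,-0.107]],
  [[0,0,0],[0,0,-0.107]],
  [[0,0,0],[0,0,-0.107]],
  [[0,0,0],[0,0,-0.107]],
  [[0,0,0],[0,0,-0.107]],
  [[1,1,0],[0,0,0]],
  [[1,1,0],[0,0,0]],
  [[1,1,0],[0,0,0]],
  [[1,1,0],[0,0,0]],
], gripper=1)

```text
time: 1.35
tool_pos: [0.3399, -0.3834, 0.2007]
tool_rot: [-3.141, -0.001, 1.459]
contact_force: [0.2, -0.9, -0.5]
opening: 0.0921
grip_force: 0.0
```

>>> send_rows([
  [[1,0.45,0],[0,0,0]],
  [[1,0.45,0],[0,0,0]],
  [[1,0.45,0],[0,0,0]],
  [[1,0.45,0],[0,0,0]],
  [[1,0.45,0],[0,0,0]],
  [[1,0.45,0],[0,0,0]],
  [[1,0.45,0],[0,0,0]],
  [[1,0.45,0],[0,0,0]],
  [[1,0.45,0],[0,0,0]],
  [[1,0.45,0],[0,0,0]],
])

```text
time: 2.6
tool_pos: [0.4791, -0.1475, 0.2007]
tool_rot: [-3.141, -0.0, 1.459]
contact_force: [-0.4, 0.4, 0.1]
opening: 0.0919
grip_force: 0.0
```

```bash
cat >> h.py <<'E'
from scipy.spatial.transform import Rotation as Ro
D=1.459; N=1.656
OLD=dict(red=(.4865,-.0907),grey=(.479,-.170),white=(.467,-.2435),green=(.463,-.3287))
NEW=dict(red=(.5324,.091),grey=(.5257,.1712),white=(.5186,.2506),green=(.512,.3303))
def go(xy,z,yaw):
    s=robot.observe(); R0=Ro.from_euler("xyz",s["tool_rot"]); R1=Ro.from_euler("xyz",[np.pi,0,yaw])
    dp=np.array([*xy,z])-s["tool_pos"]
    print("t",round(s["time"],2),"pos",np.round(s["tool_pos"],4),"rot",np.round(s["tool_rot"],3))
    print("turn units",np.round((R0.inv()*R1).as_rotvec()/(np.pi/2),3),"then shift units",np.round(R1.inv().apply(dp)/.025,2))
E
python3 -c "
from h import *
go(OLD['red'],.062,D)"
```

```text
t 2.6 pos [ 0.4791 -0.1475  0.2007] rot [-3.141 -0.     1.459]
turn units [-0. -0.  0.] then shift units [2.29 0.04 5.55]
```

>>> send_rows([
  [[0.76,0.01,0],[0,0,0]],
  [[0.76,0.01,0],[0,0,0]],
  [[0.77,0.01,0],[0,0,0]],
  [[0,0,0.9],[0,0,0]],
  [[0,0,0.9],[0,0,0]],
  [[0,0,0.9],[0,0,0]],
  [[0,0,0.9],[0,0,0]],
  [[0,0,0.9],[0,0,0]],
  [[0,0,0.9],[0,0,0]],
  [[0,0,0],[0,0,0]],
])

```text
time: 3.85
tool_pos: [0.4845, -0.091, 0.0649]
tool_rot: [-3.138, -0.001, 1.459]
contact_force: [0.1, 0.1, 0.2]
opening: 0.092
grip_force: 0.0
```

>>> send_rows([
  [[0,0,0],[0,0,0]],
  [[0,0,0],[0,0,0]],
  [[0,0,0],[0,0,0]],
  [[0,0,0],[0,0,0]],
  [[0,0,0],[0,0,0]],
  [[0,0,0],[0,0,0]],
  [[0,0,0],[0,0,0]],
  [[0,0,0],[0,0,0]],
  [[0,0,0],[0,0,0]],
  [[0,0,0],[0,0,0]],
], gripper=-1, force=25)

```text
time: 5.1
tool_pos: [0.4868, -0.0918, 0.0667]
tool_rot: [3.14, 0.0, 1.459]
contact_force: [1.8, 0.2, 5.8]
opening: 0.0636
grip_force: 25.0
```

>>> send_rows([
  [[0,0,-0.2],[0,0,0]],
  [[0,0,-0.4],[0,0,0]],
  [[0,0,-0.6],[0,0,0]],
  [[0,0,-0.6],[0,0,0]],
  [[0,0,-0.6],[0,0,0]],
  [[0,0,-0.6],[0,0,0]],
  [[0,0,0],[0,0,-0.04]],
  [[0,0,0],[0,0,-0.045]],
  [[0,0,0],[0,0,-0.04]],
  [[0,0,0],[0,0,0]],
])

```text
time: 6.35
tool_pos: [0.4856, -0.0915, 0.1411]
tool_rot: [-3.141, -0.0, 1.655]
contact_force: [0.8, -0.1, -3.8]
opening: 0.0638
grip_force: 25.0
```

```bash
python3 -c "
from h import *
go(NEW['red'],.142,N)
p,d=read_camera('scene'); cv2.imwrite('pics/s1.png',cv2.resize(p[100:270,130:350],None,fx=3,fy=3))"
```

```text
t 6.35 pos [ 0.4856 -0.0915  0.1411] rot [-3.141 -0.     1.655]
turn units [-0.    -0.    -0.001] then shift units [ 7.11  2.49 -0.04]
```

View pics/s1.png

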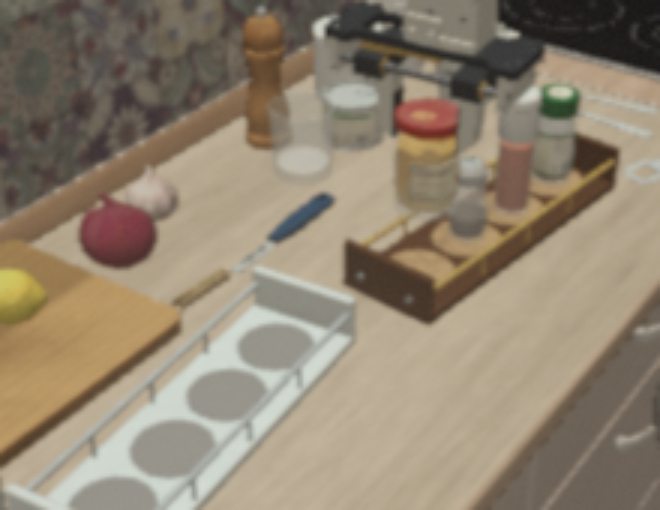

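The red jar is lifted and hangs upright in the gripper, and the other three are undisturbed. Carrying it over.

>>> send_rows([
  [[0.5,0.18,0],[0,0,0]],
  [[0.9,0.32,0],[0,0,0]],
  [[0.9,0.32,0],[0,0,0]],
  [[0.9,0.32,0],[0,0,0]],
  [[0.9,0.32,0],[0,0,0]],
  [[0.9,0.32,0],[0,0,0]],
  [[0.9,0.32,0],[0,0,0]],
  [[0.8,0.27,0],[0,0,0]],
  [[0.41,0.12,0],[0,0,0]],
  [[0,0,0],[0,0,0]],
])

```text
time: 7.65
tool_pos: [0.5328, 0.0915, 0.1409]
tool_rot: [-3.141, 0.0, 1.657]
contact_force: [-0.4, -0.5, -3.3]
opening: 0.0641
grip_force: 25.0
```

>>> send_rows([
  [[0,0,0.4],[0,0,0]],
  [[0,0,0.5],[0,0,0]],
  [[0,0,0.5],[0,0,0]],
  [[0,0,0.5],[0,0,0]],
  [[0,0,0.4],[0,0,0]],
  [[0,0,0.3],[0,0,0]],
  [[0,0,0.2],[0,0,0]],
  [[0,0,0.2],[0,0,0]],
  [[0,0,0.04],[0,0,0]],
  [[0,0,0],[0,0,0]],
])

```text
time: 8.9
tool_pos: [0.5331, 0.0908, 0.0651]
tool_rot: [3.141, 0.0, 1.656]
contact_force: [0.0, -0.2, -3.7]
opening: 0.0637
grip_force: 25.0
```

```bash
python3 -c "
from h import *
go(NEW['red'],.0627,N); print(robot.observe()['contact_force'])"
```

```text
t 8.9 pos [0.5331 0.0908 0.0651] rot [3.141 0.    1.656]
turn units [ 0.  0. -0.] then shift units [ 0.01 -0.03  0.1 ]
[ 1.97461525e-03 -2.10231807e-01 -3.73518699e+00]
```

>>> send_rows([
  [[0,0,0.05],[0,0,0]],
  [[0,0,0.05],[0,0,0]],
  [[0,0,0],[0,0,0]],
  [[0,0,0],[0,0,0]],
  [[0,0,0],[0,0,0]],
  [[0,0,0],[0,0,0]],
  [[0,0,0],[0,0,0]],
  [[0,0,0],[0,0,0]],
  [[0,0,0],[0,0,0]],
  [[0,0,0],[0,0,0]],
])

```text
time: 10.15
tool_pos: [0.5332, 0.0908, 0.0627]
tool_rot: [3.141, 0.0, 1.656]
contact_force: [-0.0, 0.1, 2.3]
opening: 0.0641
grip_force: 25.0
```

>>> send_rows([
  [[0,0,0],[0,0,0]],
  [[0,0,0],[0,0,0]],
  [[0,0,0],[0,0,0]],
  [[0,0,0],[0,0,0]],
  [[0,0,0],[0,0,0]],
  [[0,0,0],[0,0,0]],
  [[0,0,-0.4],[0,0,0]],
  [[0,0,-0.8],[0,0,0]],
  [[0,0,-0.9],[0,0,0]],
  [[0,0,-0.9],[0,0,0]],
], gripper=1)

```text
time: 11.4
tool_pos: [0.5331, 0.0908, 0.139]
tool_rot: [3.141, 0.0, 1.656]
contact_force: [-0.1, 0.1, 0.0]
opening: 0.0917
grip_force: 0.0
```

>>> send_rows([
  [[0,0,-0.9],[0,0,0]],
  [[0,0,-0.9],[0,0,0]],
  [[0,0,0],[0,0,0.042]],
  [[0,0,0],[0,0,0.042]],
  [[0,0,0],[0,0,0.041]],
  [[-1,0,0],[0,0,0]],
  [[-1,0,0],[0,0,0]],
  [[-1,0,0],[0,0,0]],
  [[-1,0,0],[0,0,0]],
  [[-1,0,0],[0,0,0]],
])

```text
time: 12.65
tool_pos: [0.519, -0.0342, 0.1833]
tool_rot: [3.141, 0.0, 1.459]
contact_force: [-0.1, 0.1, -0.6]
opening: 0.0918
grip_force: 0.0
```

```bash
python3 -c "
from h import *
go(OLD['grey'],.056,D)
p,d=read_camera('top'); P=cloud('top',d); z=P[...,2]; b=np.zeros(z.shape,bool); b[160:220,195:255]=1
q=P[b&(z>.112)&(z<.127)]; print(len(q),((q.max(0)+q.min(0))/2).round(4),np.ptp(q,axis=0).round(3))
cv2.imwrite('pics/t1.png',p)"
```

```text
t 12.65 pos [ 0.519  -0.0342  0.1833] rot [3.141 0.    1.459]
turn units [0.001 0.    0.   ] then shift units [-5.58 -0.99  5.09]
407 [0.5323 0.0967 0.1184] [0.062 0.053 0.013]
```

>>> send_rows([
  [[-0.93,-0.165,0],[0,0,0]],
  [[-0.93,-0.165,0],[0,0,0]],
  [[-0.93,-0.165,0],[0,0,0]],
  [[-0.93,-0.165,0],[0,0,0]],
  [[-0.93,-0.165,0],[0,0,0]],
  [[-0.93,-0.165,0],[0,0,0]],
  [[0,0,0.6],[0,0,0]],
  [[0,0,0.8],[0,0,0]],
  [[0,0,0.8],[0,0,0]],
  [[0,0,0.8],[0,0,0]],
], gripper=0.4)

```text
time: 13.95
tool_pos: [0.4793, -0.1691, 0.1076]
tool_rot: [3.141, 0.0, 1.459]
contact_force: [0.6, -0.1, 0.2]
opening: 0.0643
grip_force: 0.0
```

>>> send_rows([
  [[0,0,0.6],[0,0,0]],
  [[0,0,0.6],[0,0,0]],
  [[0,0,0.5],[0,0,0]],
  [[0,0,0.39],[0,0,0]],
  [[0,0,0],[0,0,0]],
  [[0,0,0],[0,0,0]],
  [[0,0,0],[0,0,0]],
  [[0,0,0],[0,0,0]],
  [[0,0,0],[0,0,0]],
  [[0,0,0],[0,0,0]],
])

```text
time: 15.2
tool_pos: [0.479, -0.1693, 0.0554]
tool_rot: [3.141, 0.0, 1.459]
contact_force: [-0.1, 0.6, 1.0]
opening: 0.0645
grip_force: 0.0
```

>>> send_rows([
  [[0,0,0],[0,0,0]],
  [[0,0,0],[0,0,0]],
  [[0,0,0],[0,0,0]],
  [[0,0,0],[0,0,0]],
  [[0,0,0],[0,0,0]],
  [[0,0,0],[0,0,0]],
  [[0,0,0],[0,0,0]],
  [[0,0,0],[0,0,0]],
  [[0,0,0],[0,0,0]],
  [[0,0,0],[0,0,0]],
], gripper=-1, force=15)

```text
time: 16.45
tool_pos: [0.4789, -0.1693, 0.0553]
tool_rot: [-3.142, 0.0, 1.459]
contact_force: [1.0, -0.9, -0.5]
opening: 0.0329
grip_force: 14.6
```

```bash
python3 -c "
from h import *
p,d=read_camera('scene'); cv2.imwrite('pics/s2.png',cv2.resize(p[110:220,190:350],None,fx=5,fy=5,interpolation=2))
print(robot.observe()['opening'])"
```

```text
0.03319352510491781
```

View pics/s2.png

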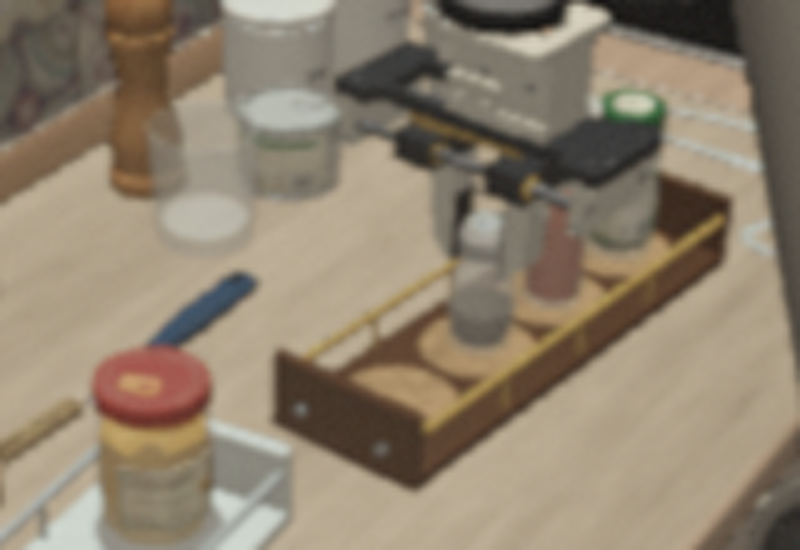

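The shaker is still upright and gripped around its upper half, with the fingertips at about (480,260). The opening of 33 mm means the grip is on the narrower part. I'll do a slow, short test lift.

>>> send_rows([
  [[0,0,-0.08],[0,0,0]],
  [[0,0,-0.08],[0,0,0]],
  [[0,0,-0.08],[0,0,0]],
  [[0,0,-0.08],[0,0,0]],
  [[0,0,-0.08],[0,0,0]],
  [[0,0,-0.08],[0,0,0]],
  [[0,0,-0.08],[0,0,0]],
  [[0,0,-0.08],[0,0,0]],
  [[0,0,0],[0,0,0]],
  [[0,0,0],[0,0,0]],
])

```text
time: 17.75
tool_pos: [0.4789, -0.1693, 0.0712]
tool_rot: [-3.142, 0.0, 1.459]
contact_force: [0.1, -0.3, -1.8]
opening: 0.033
grip_force: 14.5
```

```bash
python3 -c "
from h import *
p,d=read_camera('scene'); cv2.imwrite('pics/s3.png',cv2.resize(p[130:190,260:330],None,fx=8,fy=8,interpolation=2))
print(robot.observe()['opening'])"
```

```text
0.033533094692464196
```

View pics/s3.png

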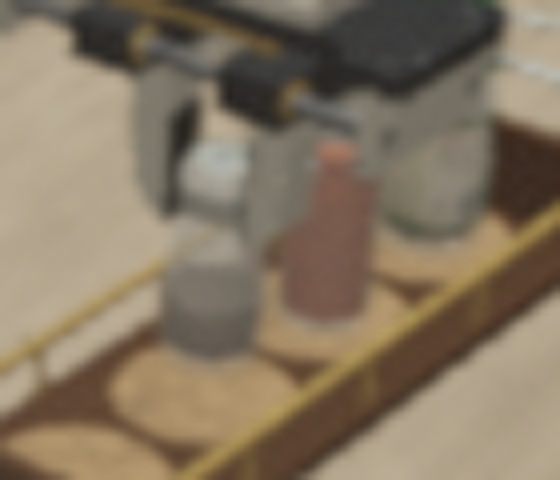

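The shaker lifts cleanly, upright and clear of its cork pad. Next I raise it enough to pass over the red lid.

>>> send_rows([
  [[0,0,-0.2],[0,0,0]],
  [[0,0,-0.4],[0,0,0]],
  [[0,0,-0.5],[0,0,0]],
  [[0,0,-0.6],[0,0,0]],
  [[0,0,-0.6],[0,0,0]],
  [[0,0,-0.6],[0,0,0]],
  [[0,0,-0.6],[0,0,0]],
  [[0,0,-0.6],[0,0,0]],
  [[0,0,-0.4],[0,0,-0.025]],
  [[0,0,-0.2],[0,0,-0.025]],
])

```text
time: 19.05
tool_pos: [0.4792, -0.1694, 0.19]
tool_rot: [3.141, 0.001, 1.539]
contact_force: [-0.9, 0.1, -1.9]
opening: 0.0334
grip_force: 14.5
```

>>> send_rows([
  [[0,0,0],[0,0,-0.025]],
  [[0,0,0],[0,0,-0.025]],
  [[0,0,0],[0,0,-0.025]],
  [[0.3,0.05,0],[0,0,0]],
  [[0.7,0.1,0],[0,0,0]],
  [[1,0.15,0],[0,0,0]],
  [[1,0.15,0],[0,0,0]],
  [[1,0.15,0],[0,0,0]],
  [[1,0.15,0],[0,0,0]],
  [[1,0.15,0],[0,0,0]],
])

```text
time: 20.3
tool_pos: [0.4883, -0.0159, 0.189]
tool_rot: [3.142, -0.0, 1.656]
contact_force: [0.9, -0.0, -0.0]
opening: 0.0333
grip_force: 14.5
```

```bash
python3 -c "
from h import *
go(NEW['grey'],.0513,N); print(robot.observe()['opening'])"
```

```text
t 20.3 pos [ 0.4883 -0.0159  0.189 ] rot [ 3.142 -0.     1.656]
turn units [ 0. -0. -0.] then shift units [7.33 2.13 5.51]
0.03334868347875532
```

>>> send_rows([
  [[0.9,0.26,0],[0,0,0]],
  [[0.9,0.26,0],[0,0,0]],
  [[0.9,0.26,0],[0,0,0]],
  [[0.9,0.26,0],[0,0,0]],
  [[0.9,0.26,0],[0,0,0]],
  [[0.9,0.26,0],[0,0,0]],
  [[0.9,0.26,0],[0,0,0]],
  [[0.7,0.2,0],[0,0,0]],
  [[0.33,0.11,0],[0,0,0]],
  [[0,0,0],[0,0,0]],
])

```text
time: 21.55
tool_pos: [0.526, 0.1696, 0.1886]
tool_rot: [-3.141, 0.0, 1.656]
contact_force: [-0.0, 0.4, -1.2]
opening: 0.0331
grip_force: 14.5
```

>>> send_rows([
  [[0,0,0.3],[0,0,0]],
  [[0,0,0.6],[0,0,0]],
  [[0,0,0.7],[0,0,0]],
  [[0,0,0.7],[0,0,0]],
  [[0,0,0.7],[0,0,0]],
  [[0,0,0.7],[0,0,0]],
  [[0,0,0.6],[0,0,0]],
  [[0,0,0.4],[0,0,0]],
  [[0,0,0.3],[0,0,0]],
  [[0,0,0.2],[0,0,0]],
])

```text
time: 22.8
tool_pos: [0.5263, 0.1692, 0.0585]
tool_rot: [3.141, 0.0, 1.656]
contact_force: [0.5, 0.5, -0.9]
opening: 0.0331
grip_force: 14.5
```

```bash
python3 -c "
from h import *
go(NEW['grey'],.0513,N); print(robot.observe()['contact_force'],robot.observe()['opening'])"
```

```text
t 22.8 pos [0.5263 0.1692 0.0585] rot [3.141 0.    1.656]
turn units [ 0.  0. -0.] then shift units [ 0.08 -0.02  0.29]
[ 0.4665017   0.52304096 -0.92575045] 0.03313059995135307
```

>>> send_rows([
  [[0.08,0,0],[0,0,0]],
  [[0,0,0.06],[0,0,0]],
  [[0,0,0.06],[0,0,0]],
  [[0,0,0.06],[0,0,0]],
  [[0,0,0.06],[0,0,0]],
  [[0,0,0.04],[0,0,0]],
  [[0,0,0],[0,0,0]],
  [[0,0,0],[0,0,0]],
  [[0,0,0],[0,0,0]],
  [[0,0,0],[0,0,0]],
])

```text
time: 24.05
tool_pos: [0.5261, 0.1712, 0.0518]
tool_rot: [3.141, 0.0, 1.656]
contact_force: [-0.4, 0.3, -0.6]
opening: 0.0338
grip_force: 14.5
```

```bash
python3 -c "
from h import *
go(NEW['grey'],.0513,N); print(robot.observe()['contact_force'],robot.observe()['opening'])
p,d=read_camera('scene'); cv2.imwrite('pics/s4.png',cv2.resize(p[160:280,130:270],None,fx=5,fy=5,interpolation=2))"
```

```text
t 24.05 pos [0.5261 0.1712 0.0518] rot [3.141 0.    1.656]
turn units [ 0.  0. -0.] then shift units [ 0.   -0.01  0.02]
[-0.38149076  0.32335907 -0.55326634] 0.03382245152898441
```

View pics/s4.png

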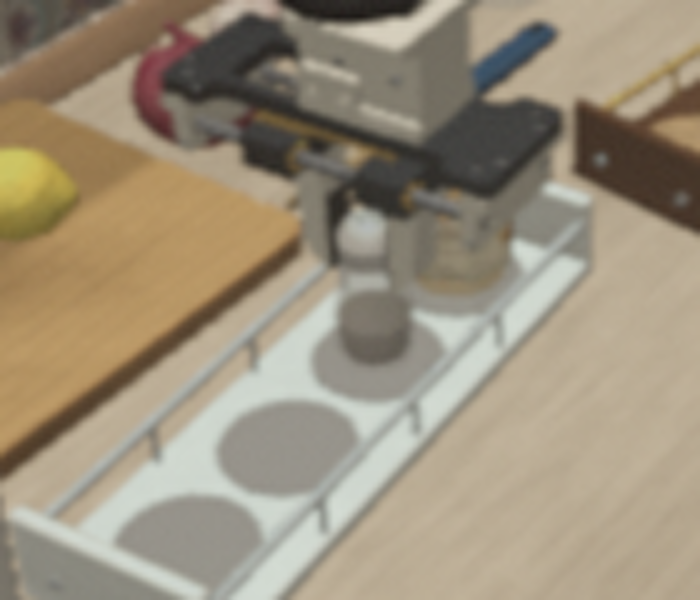

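The shaker's base looks about 20 px short of the disc centre at (375,358). It showed the same offset against the cork pad while standing (s2), because the bottom glass is clear. Lowering to contact to confirm.

>>> send_rows([
  [[0,0,0.03],[0,0,0]],
  [[0,0,0],[0,0,0]],
  [[0,0,0.03],[0,0,0]],
  [[0,0,0],[0,0,0]],
  [[0,0,0],[0,0,0]],
  [[0,0,0],[0,0,0]],
  [[0,0,0],[0,0,0]],
  [[0,0,0],[0,0,0]],
  [[0,0,0],[0,0,0]],
  [[0,0,0],[0,0,0]],
])

```text
time: 25.35
tool_pos: [0.5265, 0.1712, 0.051]
tool_rot: [3.14, -0.0, 1.656]
contact_force: [-0.9, 0.5, 6.0]
opening: 0.0332
grip_force: 14.9
```

```bash
python3 -c "
from h import *
F=[]
for n,u0,u1 in(('top0',0,0),):
    pass
a=np.load('scene0.npz'); P0=cloud('scene',a['d'])
p,d=read_camera('scene'); P=cloud('scene',d); 
def rep(P,xy):
    m=(np.hypot(P[...,0]-xy[0],P[...,1]-xy[1])<.03)&(P[...,2]>.03)&(P[...,2]<.13)
    q=P[m]; print(len(q),'top',np.percentile(q[:,2],[50,90,98]).round(4))
    for lo in np.arange(.03,.12,.01):
        s=q[(q[:,2]>lo)&(q[:,2]<lo+.01)]
        if len(s)>3: print(round(lo,2),len(s),s[:,:2].mean(0).round(4)-xy,np.ptp(s[:,:2]@np.array([-.83,-.55])).round(3))
rep(P0,np.array([.479,-.170])); rep(P,np.array([.5257,.1712]))
print(robot.observe()['contact_force'])"
```

```text
279 top [0.0777 0.1105 0.1146]
0.03 21 [-0.0114  0.0125] 0.029
0.04 30 [-0.013   0.0123] 0.032
0.05 28 [-0.0123  0.0132] 0.031
0.06 35 [-0.0118  0.0124] 0.031
0.07 34 [-0.011   0.0106] 0.031
0.08 32 [-0.0098  0.0097] 0.029
0.09 27 [-0.0077  0.01  ] 0.03
0.1 39 [-0.0066  0.0093] 0.03
0.11 33 [-0.0028  0.0027] 0.024
536 top [0.0855 0.1149 0.125 ]
0.03 36 [-0.0115  0.0112] 0.036
0.04 45 [-0.0109  0.012 ] 0.039
0.05 53 [-0.0119  0.011 ] 0.038
0.06 62 [-0.0106  0.0098] 0.038
0.07 41 [-0.0068  0.0116] 0.036
0.08 57 [-0.003   0.0111] 0.048
0.09 58 [-0.0009  0.0109] 0.048
0.1 96 [0.0002 0.0073] 0.047
0.11 53 [0.0037 0.0052] 0.049
[-1.16088042 -0.01458892  5.93948013]
```

Contact is confirmed: the force reads +6 N, and the body offsets match those measured when it was standing before. Releasing.

>>> send_rows([
  [[0,0,0],[0,0,0]],
  [[0,0,0],[0,0,0]],
  [[0,0,0],[0,0,0]],
  [[0,0,0],[0,0,0]],
  [[0,0,-0.2],[0,0,0]],
  [[0,0,-0.5],[0,0,0]],
  [[0,0,-0.9],[0,0,0]],
  [[0,0,-0.9],[0,0,0]],
  [[0,0,-0.9],[0,0,0]],
  [[0,0,-0.9],[0,0,0]],
], gripper=0.4)

```text
time: 26.65
tool_pos: [0.5261, 0.1712, 0.1596]
tool_rot: [3.14, -0.0, 1.656]
contact_force: [-0.2, -0.4, -0.2]
opening: 0.0642
grip_force: 0.0
```

>>> send_rows([
  [[0,0,-1],[0,0,0.042]],
  [[0,0,-0.6],[0,0,0.042]],
  [[0,0,0],[0,0,0.041]],
  [[-1,0,0],[0,0,0]],
  [[-1,0,0],[0,0,0]],
  [[-1,0,0],[0,0,0]],
  [[-1,0,0],[0,0,0]],
  [[-1,0,0],[0,0,0]],
  [[-1,0,0],[0,0,0]],
  [[-1,0,0],[0,0,0]],
])

```text
time: 27.9
tool_pos: [0.5065, -0.0035, 0.1988]
tool_rot: [3.14, 0.0, 1.459]
contact_force: [0.7, 0.0, -0.4]
opening: 0.0644
grip_force: 0.0
```

```bash
python3 -c "
from h import *
go(OLD['white'],.120,D)
p,d=read_camera('top'); cv2.imwrite('pics/t2.png',cv2.resize(p[150:250,90:290],None,fx=4,fy=4,interpolation=2))
P=cloud('top',d);z=P[...,2];b=np.zeros(z.shape,bool); b[165:205,180:212]=1
q=P[b&(z>.098)&(z<.115)]; print(len(q),((q.max(0)+q.min(0))/2).round(4),np.ptp(q,axis=0).round(3))
b[:]=0;b[165:205,212:250]=1
q=P[b&(z>.11)&(z<.127)]; print(len(q),((q.max(0)+q.min(0))/2).round(4),np.ptp(q,axis=0).round(3))"
```

```text
t 27.9 pos [ 0.5065 -0.0035  0.1988] rot [3.14  0.    1.459]
turn units [0.001 0.    0.   ] then shift units [-9.72 -0.5   3.15]
138 [0.5269 0.152  0.1059] [0.034 0.067 0.015]
132 [0.5325 0.0866 0.1174] [0.055 0.053 0.013]
```

View pics/t2.png

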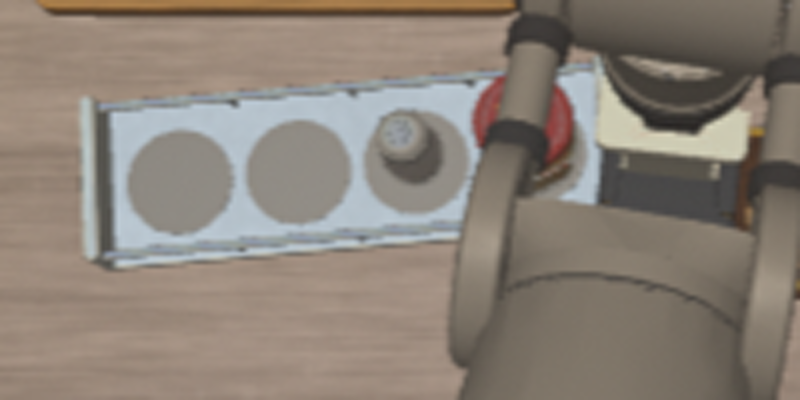

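Grey stands upright in its bay with its top at crop (405,137), and red stands in its own bay. Next is the white-cap jar.

>>> send_rows([
  [[-1,-0.05,0],[0,0,0]],
  [[-1,-0.05,0],[0,0,0]],
  [[-1,-0.05,0],[0,0,0]],
  [[-1,-0.05,0],[0,0,0]],
  [[-1,-0.05,0],[0,0,0]],
  [[-1,-0.05,0],[0,0,0]],
  [[-1,-0.05,0],[0,0,0]],
  [[-1,-0.05,0],[0,0,0]],
  [[-1,-0.05,0],[0,0,0]],
  [[-0.72,-0.05,0],[0,0,0]],
])

```text
time: 29.2
tool_pos: [0.4671, -0.2436, 0.1985]
tool_rot: [3.141, 0.0, 1.459]
contact_force: [-0.2, 0.2, 0.3]
opening: 0.0642
grip_force: 0.0
```

>>> send_rows([
  [[0,0,0],[0,0,0]],
  [[0,0,0.3],[0,0,0]],
  [[0,0,0.5],[0,0,0]],
  [[0,0,0.5],[0,0,0]],
  [[0,0,0.5],[0,0,0]],
  [[0,0,0.5],[0,0,0]],
  [[0,0,0.45],[0,0,0]],
  [[0,0,0.4],[0,0,0]],
  [[0,0,0],[0,0,0]],
  [[0,0,0],[0,0,0]],
])

```text
time: 30.45
tool_pos: [0.4673, -0.243, 0.1193]
tool_rot: [3.141, 0.0, 1.459]
contact_force: [0.6, 0.4, -0.5]
opening: 0.0642
grip_force: 0.0
```

>>> send_rows([
  [[0,0,0],[0,0,0]],
  [[0,0,0],[0,0,0]],
  [[0,0,0],[0,0,0]],
  [[0,0,0],[0,0,0]],
  [[0,0,0],[0,0,0]],
  [[0,0,0],[0,0,0]],
  [[0,0,0],[0,0,0]],
  [[0,0,0],[0,0,0]],
  [[0,0,0],[0,0,0]],
  [[0,0,0],[0,0,0]],
], gripper=-1, force=20)

```text
time: 31.7
tool_pos: [0.4672, -0.2429, 0.1192]
tool_rot: [3.141, 0.0, 1.459]
contact_force: [0.7, -0.3, 4.1]
opening: 0.0408
grip_force: 20.0
```

>>> send_rows([
  [[0,0,-0.08],[0,0,0]],
  [[0,0,-0.08],[0,0,0]],
  [[0,0,-0.08],[0,0,0]],
  [[0,0,-0.08],[0,0,0]],
  [[0,0,-0.08],[0,0,0]],
  [[0,0,-0.08],[0,0,0]],
  [[0,0,-0.08],[0,0,0]],
  [[0,0,-0.08],[0,0,0]],
  [[0,0,0],[0,0,0]],
  [[0,0,0],[0,0,0]],
])

```text
time: 32.95
tool_pos: [0.467, -0.2428, 0.135]
tool_rot: [-3.142, 0.0, 1.459]
contact_force: [-0.2, -0.2, -0.8]
opening: 0.0407
grip_force: 20.0
```

```bash
python3 -c "
from h import *
go(NEW['white'],.116,N); print(robot.observe()['contact_force'],robot.observe()['torque'])
p,d=read_camera('scene'); cv2.imwrite('pics/s5.png',cv2.resize(p[90:200,240:350],None,fx=5,fy=5,interpolation=2))"
```

```text
t 32.95 pos [ 0.467  -0.2428  0.135 ] rot [-3.142  0.     1.459]
turn units [-0.     0.    -0.125] then shift units [19.49  3.73  0.76]
[-0.1792506  -0.17828531 -0.75458076] [-0.06737578 -0.09241686 -0.00739784]
```

View pics/s5.png

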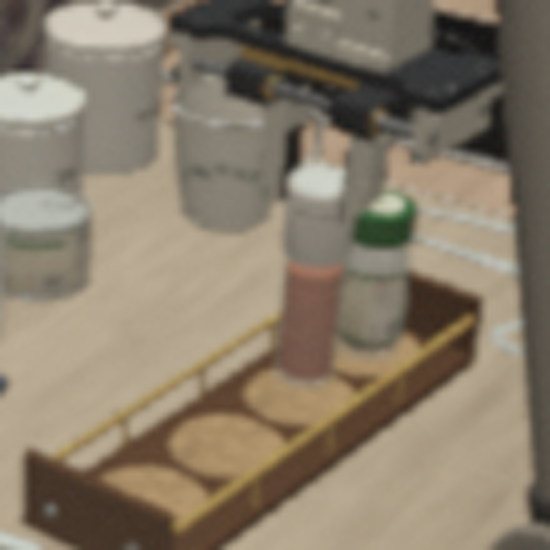

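The white jar hangs upright, gripped across its 42 mm width (opening reads 41 mm), with green undisturbed behind it. Lifting and carrying it over.

>>> send_rows([
  [[0,0,-0.2],[0,0,0]],
  [[0,0,-0.4],[0,0,0]],
  [[0,0,-0.5],[0,0,0]],
  [[0,0,-0.6],[0,0,0]],
  [[0,0,-0.6],[0,0,0]],
  [[0,0,-0.6],[0,0,0]],
  [[0,0,-0.6],[0,0,0]],
  [[0,0,-0.5],[0,0,-0.025]],
  [[0,0,-0.3],[0,0,-0.025]],
  [[0,0,-0.1],[0,0,-0.025]],
])

```text
time: 34.25
tool_pos: [0.4673, -0.243, 0.2462]
tool_rot: [3.141, 0.001, 1.578]
contact_force: [0.0, 0.1, -1.7]
opening: 0.0409
grip_force: 20.0
```

>>> send_rows([
  [[0.3,0.06,0],[0,0,-0.025]],
  [[0.6,0.12,0],[0,0,-0.025]],
  [[0.9,0.17,0],[0,0,0]],
  [[1,0.19,0],[0,0,0]],
  [[1,0.19,0],[0,0,0]],
  [[1,0.19,0],[0,0,0]],
  [[1,0.19,0],[0,0,0]],
  [[1,0.19,0],[0,0,0]],
  [[1,0.19,0],[0,0,0]],
  [[1,0.19,0],[0,0,0]],
])

```text
time: 35.5
tool_pos: [0.4911, -0.0183, 0.245]
tool_rot: [-3.141, -0.0, 1.657]
contact_force: [-0.2, 0.1, -0.9]
opening: 0.041
grip_force: 20.0
```

```bash
python3 -c "
from h import *
go(NEW['white'],.116,N)"
```

```text
t 35.5 pos [ 0.4911 -0.0183  0.245 ] rot [-3.141 -0.     1.657]
turn units [-0.    -0.     0.001] then shift units [10.62  2.01  5.16]
```

>>> send_rows([
  [[1,0.19,0],[0,0,0]],
  [[1,0.19,0],[0,0,0]],
  [[1,0.19,0],[0,0,0]],
  [[1,0.19,0],[0,0,0]],
  [[1,0.19,0],[0,0,0]],
  [[1,0.19,0],[0,0,0]],
  [[1,0.19,0],[0,0,0]],
  [[1,0.19,0],[0,0,0]],
  [[1,0.19,0],[0,0,0]],
  [[0.8,0.15,0],[0,0,0]],
])

```text
time: 36.75
tool_pos: [0.5163, 0.2296, 0.2449]
tool_rot: [-3.141, 0.0, 1.657]
contact_force: [0.1, -0.9, -1.0]
opening: 0.0407
grip_force: 20.0
```

>>> send_rows([
  [[0.6,0.11,0],[0,0,0]],
  [[0.2,0.03,0],[0,0,0]],
  [[0,0,0.3],[0,0,0]],
  [[0,0,0.6],[0,0,0]],
  [[0,0,0.8],[0,0,0]],
  [[0,0,0.8],[0,0,0]],
  [[0,0,0.8],[0,0,0]],
  [[0,0,0.6],[0,0,0]],
  [[0,0,0.5],[0,0,0]],
  [[0,0,0.3],[0,0,0]],
])

```text
time: 38.0
tool_pos: [0.5187, 0.2478, 0.1267]
tool_rot: [-3.141, 0.0, 1.655]
contact_force: [-0.0, -0.1, -0.9]
opening: 0.0407
grip_force: 20.0
```

```bash
python3 -c "
from h import *
go(NEW['white'],.1152,N)"
```

```text
t 38.0 pos [0.5187 0.2478 0.1267] rot [-3.141  0.     1.655]
turn units [-0.  0. -0.] then shift units [0.11 0.   0.46]
```

>>> send_rows([
  [[0.11,0,0.1],[0,0,0]],
  [[0,0,0.1],[0,0,0]],
  [[0,0,0.1],[0,0,0]],
  [[0,0,0.06],[0,0,0]],
  [[0,0,0],[0,0,0]],
  [[0,0,0],[0,0,0]],
  [[0,0,0],[0,0,0]],
  [[0,0,0],[0,0,0]],
  [[0,0,0],[0,0,0]],
  [[0,0,0],[0,0,0]],
])

```text
time: 39.25
tool_pos: [0.5186, 0.2508, 0.1185]
tool_rot: [3.142, 0.0, 1.656]
contact_force: [-0.5, -0.1, -0.3]
opening: 0.0406
grip_force: 20.0
```

```bash
cat >> h.py <<'E'
from scipy.optimize import least_squares
def axis(P,xy,r,lo,hi):
    xy=np.array(xy)
    q=P[(np.hypot(P[...,0]-xy[0],P[...,1]-xy[1])<r+.01)&(P[...,2]>lo)&(P[...,2]<hi)][:,:2]
    s=least_squares(lambda c:np.hypot(*(q-c).T)-r,xy,loss="soft_l1",f_scale=.001)
    return len(q),(s.x-xy).round(4)
E
python3 -c "
from h import *
go(NEW['white'],.1152,N)
p,d=read_camera('scene'); P=cloud('scene',d); P0=cloud('scene',np.load('scene0.npz')['d'])
for lo,hi in((.035,.06),(.06,.09)):
  print('white then',axis(P0,OLD['white'],.0195,lo,hi),'now',axis(P,NEW['white'],.0195,lo,hi),'grey then',axis(P0,OLD['grey'],.022,lo,hi),'now',axis(P,NEW['grey'],.022,lo,hi),'green then',axis(P0,OLD['green'],.023,lo,hi),'red',axis(P0,OLD['red'],.03,lo,hi),)
print(robot.observe()['contact_force'])
# discs in scene view
g=p.astype(int);m=((g.mean(-1)<175)).astype(np.uint8)
cv2.imwrite('pics/s6.png',cv2.resize(p[160:290,130:270],None,fx=4,fy=4,interpolation=2))"
```

```text
t 39.25 pos [0.5186 0.2508 0.1185] rot [3.142 0.    1.656]
turn units [ 0.  0. -0.] then shift units [-0.01 -0.    0.13]
white then (80, array([-0.0013, -0.0013])) now (122, array([-0.001 , -0.0014])) grey then (68, array([ 0.0005, -0.0018])) now (122, array([ 0.0006, -0.0026])) green then (83, array([-0.0023, -0.0006])) red (113, array([-0.0023,  0.0003]))
white then (102, array([-0.0009, -0.0016])) now (155, array([-0.0013, -0.0015])) grey then (101, array([ 0.0019, -0.0038])) now (154, array([ 0.003 , -0.0047])) green then (105, array([-0.0027, -0.0012])) red (193, array([-0.0022,  0.0006]))
[ 0.14269823  0.35710282 -0.41053136]
```

View pics/s6.png

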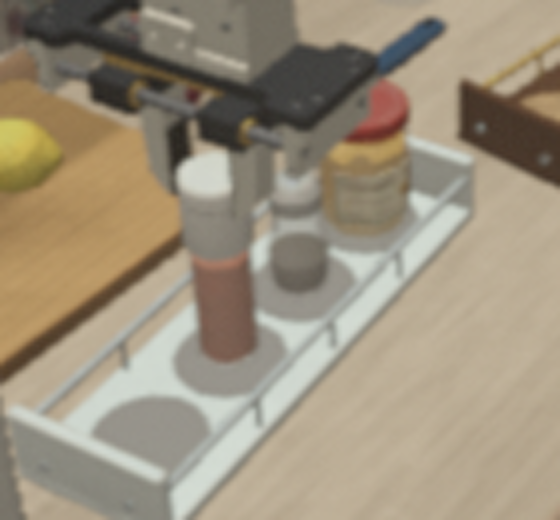

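White is over its disc at (230,358), and the fitted glass axis is within 2 mm of centre. Red and grey are both upright. Setting it down and releasing.

>>> send_rows([
  [[0,0,0.04],[0,0,0]],
  [[0,0,0.04],[0,0,0]],
  [[0,0,0.04],[0,0,0]],
  [[0,0,0.03],[0,0,0]],
  [[0,0,0],[0,0,0]],
  [[0,0,0],[0,0,0]],
  [[0,0,0],[0,0,0]],
  [[0,0,0],[0,0,0]],
  [[0,0,0],[0,0,0]],
  [[0,0,0],[0,0,0]],
])

```text
time: 40.55
tool_pos: [0.5188, 0.2509, 0.1152]
tool_rot: [3.141, -0.0, 1.656]
contact_force: [-0.4, -0.0, 5.4]
opening: 0.0408
grip_force: 20.0
```

>>> send_rows([
  [[0,0,0],[0,0,0]],
  [[0,0,0],[0,0,0]],
  [[0,0,0],[0,0,0]],
  [[0,0,0],[0,0,0]],
  [[0,0,0],[0,0,0]],
  [[0,0,-0.2],[0,0,0]],
  [[0,0,-0.6],[0,0,0]],
  [[0,0,-0.9],[0,0,0]],
  [[0,0,-0.9],[0,0,0]],
  [[0,0,-0.9],[0,0,0]],
], gripper=0.4)

```text
time: 41.8
tool_pos: [0.5188, 0.2508, 0.2043]
tool_rot: [3.14, -0.0, 1.656]
contact_force: [-0.1, -0.0, -0.3]
opening: 0.0639
grip_force: 0.0
```

>>> send_rows([
  [[0,0,0],[0,0,0.042]],
  [[0,0,0],[0,0,0.042]],
  [[0,0,0],[0,0,0.041]],
  [[-1,0,0],[0,0,0]],
  [[-1,0,0],[0,0,0]],
  [[-1,0,0],[0,0,0]],
  [[-1,0,0],[0,0,0]],
  [[-1,0,0],[0,0,0]],
  [[-1,0,0],[0,0,0]],
  [[-1,0,0],[0,0,0]],
])

```text
time: 43.05
tool_pos: [0.4993, 0.0761, 0.2035]
tool_rot: [3.14, -0.0, 1.459]
contact_force: [-0.7, 0.1, 0.1]
opening: 0.0648
grip_force: 0.0
```

>>> send_rows([
  [[-1,0,0],[0,0,0]],
  [[-1,0,0],[0,0,0]],
  [[-1,0,0],[0,0,0]],
  [[-1,0,0],[0,0,0]],
  [[-1,0,0],[0,0,0]],
  [[-1,0,0],[0,0,0]],
  [[-1,0,0],[0,0,0]],
  [[-1,0,0],[0,0,0]],
  [[-1,0,0],[0,0,0]],
  [[-1,0,0],[0,0,0]],
])

```text
time: 44.3
tool_pos: [0.4714, -0.1725, 0.2036]
tool_rot: [3.14, 0.001, 1.459]
contact_force: [0.2, 0.3, -0.6]
opening: 0.0642
grip_force: 0.0
```

```bash
python3 -c "
from h import *
go(OLD['green'],.068,D)
p,d=read_camera('scene'); P=cloud('scene',d)
print('white now',axis(P,NEW['white'],.0195,.035,.09),'grey',axis(P,NEW['grey'],.022,.035,.06),'red',axis(P,NEW['red'],.03,.035,.09))"
```

```text
t 44.3 pos [ 0.4714 -0.1725  0.2036] rot [3.140e+00 1.000e-03 1.459e+00]
turn units [0.001 0.    0.   ] then shift units [-6.25  0.36  5.42]
white now (279, array([-0.0009, -0.0014])) grey (120, array([ 0.0007, -0.0021])) red (376, array([-0.0019,  0.0011]))
```

All three placed jars are centred within about 2 mm. Green is next.

>>> send_rows([
  [[-0.9,0.05,0],[0,0,0]],
  [[-0.9,0.05,0],[0,0,0]],
  [[-0.9,0.05,0],[0,0,0]],
  [[-0.9,0.05,0],[0,0,0]],
  [[-0.9,0.05,0],[0,0,0]],
  [[-0.9,0.05,0],[0,0,0]],
  [[-0.85,0.06,0],[0,0,0]],
  [[0,0,0],[0,0,0]],
  [[0,0,0.6],[0,0,0]],
  [[0,0,0.8],[0,0,0]],
])

```text
time: 45.6
tool_pos: [0.463, -0.3271, 0.1664]
tool_rot: [3.141, -0.0, 1.46]
contact_force: [0.1, 0.6, -0.7]
opening: 0.0641
grip_force: 0.0
```

>>> send_rows([
  [[0,0,0.7],[0,0,0]],
  [[0,0,0.7],[0,0,0]],
  [[0,0,0.7],[0,0,0]],
  [[0,0,0.7],[0,0,0]],
  [[0,0,0.6],[0,0,0]],
  [[0,0,0.46],[0,0,0]],
  [[0,0,0],[0,0,0]],
  [[0,0,0],[0,0,0]],
  [[0,0,0],[0,0,0]],
  [[0,0,0],[0,0,0]],
])

```text
time: 46.85
tool_pos: [0.463, -0.3281, 0.0712]
tool_rot: [3.141, 0.001, 1.459]
contact_force: [0.7, -0.4, 0.2]
opening: 0.0643
grip_force: 0.0
```

>>> send_rows([
  [[0,0,0],[0,0,0]],
  [[0,0,0],[0,0,0]],
  [[0,0,0],[0,0,0]],
  [[0,0,0],[0,0,0]],
  [[0,0,0],[0,0,0]],
  [[0,0,0],[0,0,0]],
  [[0,0,0],[0,0,0]],
  [[0,0,0],[0,0,0]],
  [[0,0,0],[0,0,0]],
  [[0,0,0],[0,0,0]],
], gripper=-1, force=20)

```text
time: 48.1
tool_pos: [0.4629, -0.3279, 0.0708]
tool_rot: [3.141, 0.0, 1.459]
contact_force: [-0.2, 0.7, 0.6]
opening: 0.0447
grip_force: 20.0
```

>>> send_rows([
  [[0,0,-0.08],[0,0,0]],
  [[0,0,-0.08],[0,0,0]],
  [[0,0,-0.08],[0,0,0]],
  [[0,0,-0.08],[0,0,0]],
  [[0,0,-0.08],[0,0,0]],
  [[0,0,-0.08],[0,0,0]],
  [[0,0,-0.08],[0,0,0]],
  [[0,0,-0.08],[0,0,0]],
  [[0,0,0],[0,0,0]],
  [[0,0,0],[0,0,0]],
])

```text
time: 49.35
tool_pos: [0.4628, -0.3279, 0.0867]
tool_rot: [-3.142, 0.0, 1.459]
contact_force: [-0.6, 0.1, -1.1]
opening: 0.0449
grip_force: 20.0
```

```bash
python3 -c "
from h import *
go(NEW['green'],.068,N); print(robot.observe()['contact_force'])
p,d=read_camera('scene'); cv2.imwrite('pics/s7.png',cv2.resize(p[90:200,240:350],None,fx=4,fy=4,interpolation=2))"
```

```text
t 49.35 pos [ 0.4628 -0.3279  0.0867] rot [-3.142  0.     1.459]
turn units [-0.     0.    -0.125] then shift units [26.06  4.2   0.75]
[-0.56572714  0.12338879 -1.08196662]
```

View pics/s7.png

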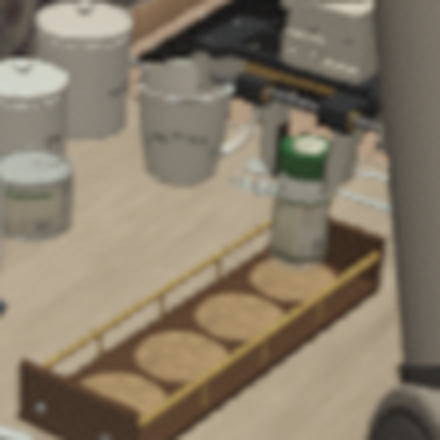

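Green is held upright, clear of its pad. Lifting it high enough to pass over the white cap.

>>> send_rows([
  [[0,0,-0.3],[0,0,0]],
  [[0,0,-0.6],[0,0,0]],
  [[0,0,-0.8],[0,0,0]],
  [[0,0,-0.8],[0,0,0]],
  [[0,0,-0.8],[0,0,0]],
  [[0,0,-0.8],[0,0,0]],
  [[0,0,-0.8],[0,0,0]],
  [[0,0,-0.7],[0,0,-0.025]],
  [[0,0,-0.5],[0,0,-0.025]],
  [[0,0,-0.3],[0,0,-0.025]],
])

```text
time: 50.65
tool_pos: [0.4631, -0.328, 0.2489]
tool_rot: [3.14, 0.002, 1.578]
contact_force: [-1.0, 0.2, -0.9]
opening: 0.0446
grip_force: 20.0
```

>>> send_rows([
  [[0.3,0.05,0],[0,0,-0.025]],
  [[0.6,0.1,0],[0,0,-0.025]],
  [[0.9,0.15,0],[0,0,0]],
  [[1,0.16,0],[0,0,0]],
  [[1,0.16,0],[0,0,0]],
  [[1,0.16,0],[0,0,0]],
  [[1,0.16,0],[0,0,0]],
  [[1,0.16,0],[0,0,0]],
  [[1,0.16,0],[0,0,0]],
  [[1,0.16,0],[0,0,0]],
])

```text
time: 51.9
tool_pos: [0.4803, -0.1034, 0.2467]
tool_rot: [-3.141, -0.0, 1.656]
contact_force: [-0.4, 0.2, -1.4]
opening: 0.0449
grip_force: 20.0
```

>>> send_rows([
  [[1,0.16,0],[0,0,0]],
  [[1,0.16,0],[0,0,0]],
  [[1,0.16,0],[0,0,0]],
  [[1,0.16,0],[0,0,0]],
  [[1,0.16,0],[0,0,0]],
  [[1,0.16,0],[0,0,0]],
  [[1,0.16,0],[0,0,0]],
  [[1,0.16,0],[0,0,0]],
  [[1,0.16,0],[0,0,0]],
  [[1,0.16,0],[0,0,0]],
])

```text
time: 53.15
tool_pos: [0.4982, 0.1487, 0.2466]
tool_rot: [-3.141, -0.0, 1.656]
contact_force: [0.4, -0.1, -0.6]
opening: 0.0448
grip_force: 20.0
```

```bash
python3 -c "
from h import *
go(NEW['green'],.0668,N); print(robot.observe()['opening'])"
```

```text
t 53.15 pos [0.4982 0.1487 0.2466] rot [-3.141 -0.     1.656]
turn units [-0. -0.  0.] then shift units [7.19 1.17 7.19]
0.04484586741443173
```

>>> send_rows([
  [[1,0.16,0],[0,0,0]],
  [[1,0.16,0],[0,0,0]],
  [[1,0.16,0],[0,0,0]],
  [[1,0.16,0],[0,0,0]],
  [[1,0.16,0],[0,0,0]],
  [[0.9,0.15,0],[0,0,0]],
  [[0.7,0.13,0],[0,0,0]],
  [[0.5,0.09,0],[0,0,0]],
  [[0,0,0],[0,0,0]],
  [[0,0,0.4],[0,0,0]],
])

```text
time: 54.4
tool_pos: [0.514, 0.3257, 0.2371]
tool_rot: [3.14, -0.0, 1.655]
contact_force: [-0.8, -0.1, -1.5]
opening: 0.045
grip_force: 20.0
```

>>> send_rows([
  [[0,0,0.7],[0,0,0]],
  [[0,0,0.8],[0,0,0]],
  [[0,0,0.8],[0,0,0]],
  [[0,0,0.8],[0,0,0]],
  [[0,0,0.8],[0,0,0]],
  [[0,0,0.8],[0,0,0]],
  [[0,0,0.7],[0,0,0]],
  [[0,0,0.5],[0,0,0]],
  [[0,0,0.3],[0,0,0]],
  [[0,0,0.2],[0,0,0]],
])

```text
time: 55.65
tool_pos: [0.5137, 0.3259, 0.0766]
tool_rot: [3.141, 0.0, 1.655]
contact_force: [0.2, 0.1, 0.2]
opening: 0.045
grip_force: 20.0
```

```bash
python3 -c "
from h import *
go(NEW['green'],.0668,N); print(robot.observe()['opening'])
p,d=read_camera('scene'); P=cloud('scene',d); print(axis(P,NEW['green'],.023,.035,.09))"
```

```text
t 55.65 pos [0.5137 0.3259 0.0766] rot [3.141 0.    1.655]
turn units [ 0.  0. -0.] then shift units [ 0.18 -0.05  0.39]
0.044951980489606226
(358, array([ 0.0001, -0.0058]))
```

>>> send_rows([
  [[0.1,-0.03,0],[0,0,0]],
  [[0.08,-0.02,0],[0,0,0]],
  [[0,0,0.1],[0,0,0]],
  [[0,0,0.1],[0,0,0]],
  [[0,0,0.08],[0,0,0]],
  [[0,0,0.06],[0,0,0]],
  [[0,0,0.05],[0,0,0]],
  [[0,0,0],[0,0,0]],
  [[0,0,0],[0,0,0]],
  [[0,0,0],[0,0,0]],
])

```text
time: 56.95
tool_pos: [0.512, 0.3304, 0.067]
tool_rot: [3.142, 0.0, 1.656]
contact_force: [-0.6, 0.2, -0.8]
opening: 0.0446
grip_force: 20.0
```

```bash
python3 -c "
from h import *
go(NEW['green'],.0668,N); print(robot.observe()['contact_force'])
p,d=read_camera('scene'); P=cloud('scene',d); print(axis(P,NEW['green'],.023,.035,.09))"
```

```text
t 56.95 pos [0.512  0.3304 0.067 ] rot [3.142 0.    1.656]
turn units [ 0.  0. -0.] then shift units [-0.    0.    0.01]
[-0.61159354  0.16366612 -0.75591663]
(371, array([-0.0017, -0.0012]))
```

>>> send_rows([
  [[0,0,0.03],[0,0,0]],
  [[0,0,0],[0,0,0]],
  [[0,0,0.02],[0,0,0]],
  [[0,0,0],[0,0,0]],
  [[0,0,0],[0,0,0]],
  [[0,0,0],[0,0,0]],
  [[0,0,0],[0,0,0]],
  [[0,0,0],[0,0,0]],
  [[0,0,0],[0,0,0]],
  [[0,0,0],[0,0,0]],
])

```text
time: 58.25
tool_pos: [0.5123, 0.3306, 0.0667]
tool_rot: [3.14, -0.0, 1.656]
contact_force: [-1.8, -0.4, 6.0]
opening: 0.0451
grip_force: 20.0
```

>>> send_rows([
  [[0,0,0],[0,0,0]],
  [[0,0,0],[0,0,0]],
  [[0,0,0],[0,0,0]],
  [[0,0,0],[0,0,0]],
  [[0,0,0],[0,0,0]],
  [[0,0,-0.2],[0,0,0]],
  [[0,0,-0.6],[0,0,0]],
  [[0,0,-0.9],[0,0,0]],
  [[0,0,-0.9],[0,0,0]],
  [[0,0,-0.9],[0,0,0]],
], gripper=0.4)

```text
time: 59.5
tool_pos: [0.5122, 0.3305, 0.1553]
tool_rot: [3.14, -0.0, 1.656]
contact_force: [-0.2, 0.5, -0.0]
opening: 0.0643
grip_force: 0.0
```

>>> send_rows([
  [[0,0,-1],[0,0,0]],
  [[0,0,-1],[0,0,0]],
  [[0,0,-1],[0,0,0]],
  [[0,0,-1],[0,0,0]],
  [[0,0,-0.5],[0,0,0]],
  [[0,0,0],[0,0,0]],
  [[0,0,0],[0,0,0]],
  [[0,0,0],[0,0,0]],
  [[0,0,0],[0,0,0]],
  [[0,0,0],[0,0,0]],
])

```text
time: 60.75
tool_pos: [0.5119, 0.3304, 0.2654]
tool_rot: [-3.141, 0.0, 1.656]
contact_force: [-0.0, -0.6, -0.4]
opening: 0.0643
grip_force: 0.0
```

```bash
python3 -c "
from h import *
p,d=read_camera('scene'); P=cloud('scene',d)
for n,r,h in(('green',.023,.09),('white',.0195,.09),('grey',.022,.06),('red',.03,.09)): print(n,axis(P,NEW[n],r,.035,h))
cv2.imwrite('pics/s8.png',cv2.resize(p[150:290,120:280],None,fx=4,fy=4,interpolation=2))
s=robot.observe(); print(s['time'],s['tool_pos'],s['contact_force'])"
```

```text
green (384, array([-0.0014, -0.0011]))
white (280, array([-0.0008, -0.0015]))
grey (123, array([ 0.0006, -0.0024]))
red (382, array([-0.002 ,  0.0012]))
60.8 [0.51191227 0.33042981 0.26551851] [0.02528964 0.72720572 0.11709395]
```

View pics/s8.png

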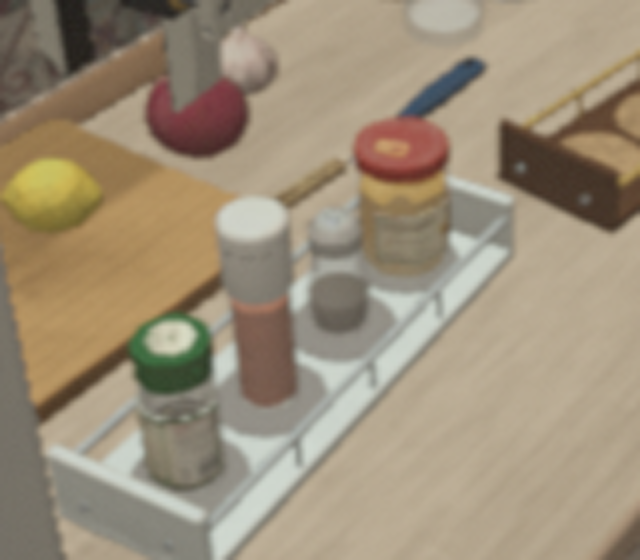

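All four stand upright and centred: green (180,465), white (268,385), grey (340,310) and red (403,255). The gripper is clear of everything, so I'm handing in.

```bash
python3 -c "
from cell import robot
print(robot.hand_in())"
```

```text
the job is handed in; nothing more can be done
None
```

I moved all four seasonings into the white rack in reverse order (left to right: green, white, grey, red), each upright and within about 3 mm of its disc's centre, and handed the job in at about 61 s; it returned no verdict.

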